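Stack the keyed cake tin

TASK

Stack the blue cake tin on the white base tin: turn it so that the notch in its foot (under the white stripe) comes down over the red key of the base tin, and it sits level and fully down on the base tin's shoulder. Leave the yellow tin, which has no notch, where it stands, and let go of the blue tin at the end.

Things in the scene. Friction and masses are not known exactly. Their poses are not given: they have to be found in the camera images.
- blue_tin_center (a point): Blue round cake tin, 0.35 kg, 120 mm across, 92 mm tall with handle. Point on its axis, 46 mm above its underside; z up. Its foot is a hollow ring 14 mm deep, inside diameter 108 mm, wall 6 mm, with one notch 44 mm wide, full depth, on the tin's -x side; a white stripe on lid and side marks it. At the start the notch faces the robot (-x) within 35 degrees.
- blue_tin_handle (a point): Middle of the blue tin's handle, a wooden bar over the middle of the lid, 84 mm above the tin's underside: 66 mm long along the tin's x, 14 mm wide (y), 16 mm high, with an open gap of 18 mm between it and the lid. Same axes as the tin.
- base_tin_center (a point): White round base tin, 0.9 kg, loose, 132 mm across. Point on its axis, 25 mm above its underside; z up. Shoulder 50 mm above its underside; on it a boss (92 mm across, 80 at its top, 10 mm high) and, on the -x side, a red key 16 mm wide, 11 mm high, running from boss to edge; red stripe below. The key faces the robot within 30 degrees. Seated, the blue tin's point is 71 mm above this one, x axes alike.
- yellow_tin_center (a point): Yellow round cake tin, of the blue one's size, shape and handle, but with an unbroken foot ring and no stripe: it does not fit and stays where it is. Point on its axis, 46 mm above its underside. The three tins stand in a row from left to right in any order, at least 35 mm apart.

How it is judged:
At the end, for the whole second after the job is handed in: The base tin stands level (within 2.3 degrees) on the worktop, and the blue tin stands on it, level within 2.3 degrees, centred within 15 mm, turned so that the notch is over the key (x axes within 22 degrees), and fully down on the shoulder (within 2.5 mm) (horizontal distance between blue_tin_center and base_tin_center below 0.015 m and z of blue_tin_center in the frame of base_tin_center between 0.068 and 0.0735 m and angle between the x axis of blue_tin_center and the x axis of base_tin_center, either way round below 0.38 rad and angle between each of blue_tin_center, base_tin_center's own z axis and vertical below 0.04 rad and height (world z) of base_tin_center below 0.035 m); the robot touches nothing.
It fails at once if the yellow tin is moved by more than 30 mm (distance of yellow_tin_center from where it was at the start of the episode above 0.03 m).
It also fails if it takes over 43 s, if anything falls off the work surface, if the arm or the gripper's body presses on something with over 40 N, if the wrist force passes 120 N, or if a joint passes its speed limit or range.

ROBOT

A 6-joint arm with a two-finger parallel gripper is mounted at the origin on a cart in front of the work surface, level with it; the furniture and walls round the work are solid. World frame = base frame: x ahead of the robot, y to its left, z up, the work surface at z = 0. Lengths are in m, angles in rad, forces in N, time in s.
With the tool pointing down it reaches from about 0.375 to 0.9 m from the base axis. Payload 3.1 kg.
Tool frame: the origin (TCP) lies midway between the tips of the shut fingers; the grasp point (between the pads) lies 19 mm behind it (arm.grip_point_offset is the distance from the TCP to the grasp point, in m); z points along the fingers, y is the line along which they close (so a half turn about z gives the same grasp; the last joint's range is limited). The gripper opens to 85 mm and grips with 20 to 120 N. Pads are 22 mm wide; open, the fingers measure 114 mm over their backs; the gripper's body (76 mm by 85 mm) begins 54 mm behind the grasp point. The pads swing forward as they close: fully open they stand 13 mm farther back than shut.
Start: joints at [1.03, 0.527, 1.433, -0, 1.181, -0.178], TCP at [0.222, 0.584, 0.231] pointing down, gripper open.
Joint ranges: [-3.08, 3.08], [-0.75, 2.2], [0.22, 2.44], [-1.43, 4.57], [0, 2.65], [-2.85, 2.85]. Speed limits (rad/s): [2.79, 2.79, 3.14, 3.14, 3.14, 3.14].

INTERFACE

Orientations are given as a unit quaternion [x, y, z, w].
In Python, from station import arm, vision, hand_in gives the robot as it stands. The module is installed in compiled form; this text tells all that it offers.
- The arm moves only by the tool arm_command, never from a script. Its argument "moves" is a list of rows, each a list of 3 entries, a list of its own where there are three numbers: the shift along the tool's x, y, z in m, then the turn, a rotation vector about the tool's x, y, z in rad, then the closure in counts, from 0 (fully open) to 255 (shut). A call has 1 to 5 rows; each row shifts and turns the commanded pose from where the row before left it, along the tool's axes as they then stand; what a row does not reach is not made up. A row lasts 1/8 s, in which the tool goes at most 62.5 mm and 10.7 degrees, less where a joint would pass 70% of its speed; a pose out of reach is approached as far as the arm can. A call is refused whole if a number of a shift passes 0.0625 or a number of a turn 0.188, either way. A call with a gripper value outside its range is refused whole. The fingers move at their own pace and stop on an object; the grip force is fixed at half the most. Time passes only in rows, so rows that do not move let the fingers close. It gives the time, the measured TCP pose, the force, the opening and the grip force at its end, in the units of the state.
- arm.get_state(): the state, without advancing time (a new reading comes with each control period).
- vision.read_camera(name): name is "side" or "top"; returns the picture (400x640x3 uint8, red, green, blue); there is no depth.
- vision.camera_model(name): a dict with "intrinsics" (3x3 intrinsics, pixels), "rvec" (rotation vector, rad) and "tvec" (3), from world to camera coordinates, as OpenCV has them. Camera axes: x right, y down, z forward; pixel columns grow to the right and rows downward; lengths in m; the calibration is good to about 2 mm. A picture is of the moment at which its call begins. camera_model takes no time and is no camera call.
- hand_in(): hands the job in; it is judged then, once.
Trained networks look in the newest picture that a camera, given by its name, has taken for a name from the list of things; names that differ only in an ending like _2 or _b are one class to them, and where a whole thing is asked for, a point or a joint stands for the part that bears it (a point fixed in the world has none). Each returns a list of dicts, best first, with "score" (0 to 1); they miss things now and then, are a little off and sometimes report something else, mostly with a low value. They report only what shows in the picture. A call takes as long as a camera call.
- vision.find_in(camera, target): "box" ([centre column, centre row, width, height] in pixels, round what is visible of it).
- vision.mark_of(camera, target): "xy" ([column, row] in pixels: a listed point, or the origin of a listed thing).
The state is a dict: "clock": time; "joint_pos": joint angles; "qd": joint speeds; "joint_efforts": joint torques, N m; "tool_pos": TCP position; "tcp_rot": TCP orientation; "wrist_force": force on the tool from outside, world axes, zero at the start; "torque": the same for the moment, N m; "finger_gap": finger opening in m; "gripper_force": force on a finger pad.
Only numpy, scipy, OpenCV 4.12 (cv2) and the standard library are available. Lean on these libraries where they do the work, as an engineer would, in place of code of your own. Each camera call takes 0.05 s, during which the arm holds its last target. There are 200 camera calls.

## Working session

There is one attempt and no reset: what is moved stays moved. The work goes in short steps, Python scripts to look and compute and a tool call to move; the robot and the scene stay as the last step left them, time stands still between calls to the robot, and variables do not carry over. Pictures are saved under pics/ and viewed, at most 10 in all, crops included, and the job is handed in when it is done.

Besides the shell and the picture viewer there is one more tool, called after "Call:" as a command line: name --argument value ..., lists and objects as JSON in quotes. arm_command: Moves the arm, as the interface text tells. Its arguments: {"type":"object","properties":{"moves":{"type":"array","items":{"type":"array"}}},"required":["moves"]}

```bash
mkdir -p pics
cat > h.py <<'E'
import numpy as np, cv2
from station import arm, vision, hand_in
from scipy.spatial.transform import Rotation as R
def cam(n):
    m=vision.camera_model(n); return np.array(m["intrinsics"],float),np.array(m["rvec"],float).ravel(),np.array(m["tvec"],float).ravel()
def ray(n,uv):
    K,r,t=cam(n); Rm=cv2.Rodrigues(r)[0]; d=Rm.T@np.linalg.solve(K,[uv[0],uv[1],1]); return -Rm.T@t,d
def onz(n,uv,z):
    c,d=ray(n,uv); return c+d*(z-c[2])/d[2]
def proj(n,p):
    K,r,t=cam(n); return cv2.projectPoints(np.array(p,float).reshape(-1,1,3),r,t,K,None)[0][:,0]
def snap(n,f):
    im=vision.read_camera(n); cv2.imwrite(f,im[:,:,::-1]); return im
E
python3 - <<'E'
from h import *
np.set_printoptions(precision=3,suppress=True)
for n in("top","side"):
    snap(n,f"pics/{n}0.png"); print(n,"cam at",ray(n,(320,200)))
    for t,z in(("blue_tin_center",.046),("blue_tin_handle",.084),("base_tin_center",.025),("yellow_tin_center",.046)):
        print(t,[(np.round(o["score"],2),np.round(o["xy"],1),onz(n,o["xy"],z)) for o in vision.mark_of(n,t)[:2]])
s=arm.get_state(); print(s["clock"],s["tool_pos"],s["tcp_rot"],R.from_quat(s["tcp_rot"]).as_matrix(),arm.grip_point_offset)
E
```

```text
top cam at (array([ 0.345, -0.078,  0.986]), array([ 0.119, -0.005, -0.993]))
blue_tin_center [(np.float64(0.57), array([433.3, 202. ]), array([ 0.458, -0.35 ,  0.046]))]
blue_tin_handle [(np.float64(0.88), array([439.3, 199.7]), array([ 0.458, -0.352,  0.084]))]
base_tin_center [(np.float64(0.62), array([302.7, 196.4]), array([ 0.469, -0.041,  0.025]))]
yellow_tin_center [(np.float64(0.91), array([220.4, 185.6]), array([0.489, 0.156, 0.046]))]
side cam at (array([0.397, 0.678, 0.494]), array([ 0.055, -0.888, -0.458]))
blue_tin_center [(np.float64(0.92), array([319. , 172.3]), array([ 0.465, -0.369,  0.046]))]
blue_tin_handle [(np.float64(0.95), array([317.6, 160.5]), array([ 0.469, -0.367,  0.084]))]
base_tin_center [(np.float64(0.7), array([306.7, 235.7]), array([ 0.473, -0.054,  0.025]))]
yellow_tin_center [(np.float64(0.91), array([285.8, 287.8]), array([0.491, 0.152, 0.046])), (np.float64(0.65), array([319.7, 159.5]), array([ 0.47 , -0.472,  0.046]))]
0.5 [0.222 0.584 0.231] [ 0.18   0.984 -0.    -0.   ] [[-0.935  0.355 -0.   ]
 [ 0.355  0.935 -0.   ]
 [-0.    -0.    -1.   ]] 0.0187
```

Run:
```python
import cv2
a=cv2.imread("pics/top0.png")[120:280,160:500]; cv2.imwrite("pics/topc.png",cv2.resize(a,None,fx=2.35,fy=2.35,interpolation=cv2.INTER_CUBIC))
```

```text
(no output)
```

View pics/topc.png

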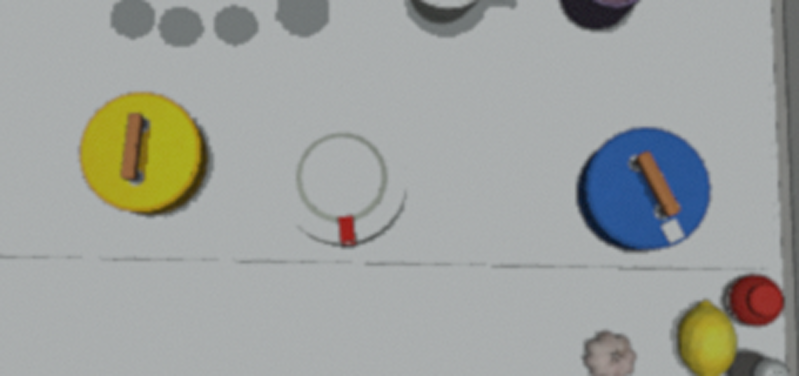

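View pics/side0.png

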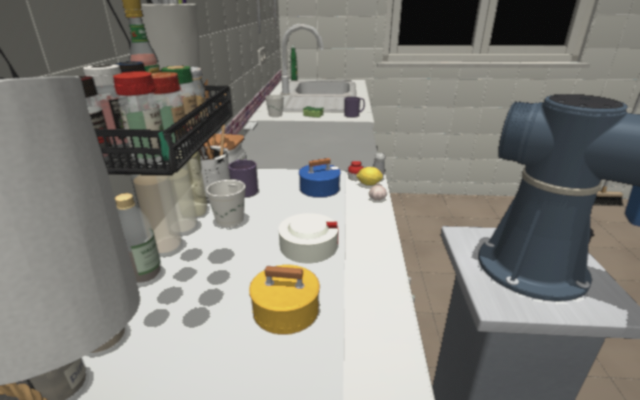

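The top crop shows, from left to right, yellow (142,152), base (342,180) with its red key at (347,231), and blue (650,188) with its stripe at (673,231). In the side view the same row runs from near to far, with the key and stripe towards the robot. Next I'll refine the positions by colour.

```bash
cat > meas.py <<'E'
from h import *
np.set_printoptions(precision=4,suppress=True)
def mask(hsv,lo,hi,box):
    m=cv2.inRange(hsv,lo,hi); k=np.zeros_like(m); x0,y0,x1,y1=box; k[y0:y1,x0:x1]=255; return m&k
def pts(m,z):
    v,u=np.nonzero(m); return np.array([onz("top",(a,b),z)[:2] for a,b in zip(u,v)])
def axis(P):
    c=P.mean(0); d=np.linalg.svd(P-c)[2][0]; d=d*np.sign(d[0]); return c,np.arctan2(d[1],d[0])
E
python3 - <<'E'
from meas import *
im=cv2.imread("pics/top0.png"); h=cv2.cvtColor(im,cv2.COLOR_BGR2HSV)
B=(395,165,475,240)
o=mask(h,(3,90,70),(20,255,255),B); P=pts(o,.092); c,a=axis(P); print("handle",len(P),c,np.degrees(a))
b=mask(h,(100,100,50),(125,255,255),B)
hull=cv2.convexHull(np.argwhere(b)[:,::-1].astype(np.float32))
print("blue circle",cv2.minEnclosingCircle(hull))
wh=mask(h,(0,0,150),(180,60,255),(440,208,454,226)); 
Q=pts(wh,.058); print("stripe",len(Q),Q.mean(0))
r=mask(h,(0,120,80),(8,255,255),(290,195,320,235))|mask(h,(172,120,80),(180,255,255),(290,195,320,235))
K=pts(r,.061); kc,ka=axis(K); print("key",len(K),kc,np.degrees(ka))
# boss ring: top rim dia 80 at z .060
g=cv2.resize(im[165:225,275:335],None,fx=8,fy=8,interpolation=cv2.INTER_CUBIC)
gh=cv2.cvtColor(g,cv2.COLOR_BGR2GRAY); d=cv2.morphologyEx(gh,cv2.MORPH_BLACKHAT,np.ones((41,41)))
t=((d>12)&(g[:,:,2].astype(int)-g[:,:,0]<40)).astype(np.uint8)
v,u=np.nonzero(t); W=np.array([onz("top",((x+.5)/8-.5+275,(y+.5)/8-.5+165),.055)[:2] for x,y in list(zip(u,v))[::7]])
from scipy.optimize import least_squares
f=least_squares(lambda p:np.hypot(*(W-p[:2]).T)-p[2],[.47,-.045,.043],loss="soft_l1",f_scale=.002); bc=f.x
print("boss",bc,len(W)); k=kc-bc[:2]; print("key dir +x angle",np.degrees(np.arctan2(-k[1],-k[0])),np.hypot(*k))
s=c-Q.mean(0); print("stripe +x angle",np.degrees(np.arctan2(s[1],s[0])))
E
```

```text
handle 161 [ 0.4615 -0.3505] 26.654507905469938
blue circle ((433.5, 200.57691955566406), 27.85352897644043)
stripe 81 [ 0.4153 -0.3775]
key 62 [ 0.4148 -0.0535] 8.368065449994456Traceback (most recent call last):
  File "<stdin>", line 16, in <module>
  File "h.py", line 9, in onz
    c,d=ray(n,uv); return c+d*(z-c[2])/d[2]
        ~~~^^^^^^
  File "h.py", line 7, in ray
    K,r,t=cam(n); Rm=cv2.Rodrigues(r)[0]; d=Rm.T@np.linalg.solve(K,[uv[0],uv[1],1]); return -Rm.T@t,d
          ~~~^^^
  File "h.py", line 5, in cam
    m=vision.camera_model(n); return np.array(m["intrinsics"],float),np.array(m["rvec"],float).ravel(),np.array(m["tvec"],float).ravel()
ValueError: time passes only in moves, steps and waits
```

```bash
sed -i 's/^def cam/import functools\n@functools.lru_cache\ndef cam/' h.py
python3 - <<'E'
from meas import *
from scipy.optimize import least_squares
im=cv2.imread("pics/top0.png")
kc=np.array([.4148,-.0535])
g=cv2.resize(im[165:225,275:335],None,fx=8,fy=8,interpolation=cv2.INTER_CUBIC)
gh=cv2.cvtColor(g,cv2.COLOR_BGR2GRAY); d=cv2.morphologyEx(gh,cv2.MORPH_BLACKHAT,np.ones((41,41)))
t=(d>12)&(np.abs(g[:,:,2].astype(int)-g[:,:,0])<40)
v,u=np.nonzero(t); W=np.array([onz("top",((x+.5)/8-.5+275,(y+.5)/8-.5+165),.055)[:2] for x,y in list(zip(u,v))[::7]])
W=W[np.abs(np.hypot(*(W-[.47,-.046]).T)-.043)<.012]
f=least_squares(lambda p:np.hypot(*(W-p[:2]).T)-p[2],[.47,-.045,.043],loss="soft_l1",f_scale=.002); bc=f.x
k=kc-bc[:2]; print("boss",bc,len(W),"key +x angle",np.degrees(np.arctan2(-k[1],-k[0])),np.hypot(*k))
hc=onz("top",(433.5,200.58),.050); print("blue from circle z~.05",hc)
E
```

```text
boss [ 0.4686 -0.0469  0.0429] 2965 key +x angle 6.993349287177534 0.05417622881965497
blue from circle z~.05 [ 0.4604 -0.349   0.05  ]
```

```bash
cat > plan.py <<'E'
from h import *
import sys,json
# plan.py '[[x,y,z,xang_deg,nrows],...]' : rows for the moves, tool pointing down, tool x at xang (world)
def plan(wps):
    s=arm.get_state(); p=np.array(s["tool_pos"]); M=R.from_quat(s["tcp_rot"])
    print("t",round(s["clock"],2),np.round(p,4),"F",np.round(s["wrist_force"],1),"gap",round(s["finger_gap"],4))
    for x,y,z,a,n in wps:
        a=np.radians(a); T=R.from_matrix(np.array([[np.cos(a),np.sin(a),0],[np.sin(a),-np.cos(a),0],[0,0,-1]]).T)
        T=R.from_matrix(np.array([[np.cos(a),np.sin(a),0],[np.sin(a),-np.cos(a),0],[0,0,-1.]]))
        for i in range(n):
            d=np.round(M.inv().apply((np.array([x,y,z])-p)/(n-i)),3); w=np.round((M.inv()*T).as_rotvec()/(n-i),3)
            p=p+M.apply(d); M=M*R.from_rotvec(w); print([d.tolist(),w.tolist(),0])
plan(json.loads(sys.argv[1]))
E
python3 plan.py '[[0.45,0.1,0.22,60,10],[0.461,-0.35,0.16,26.7,9]]'
```

```text
t 0.5 [0.2218 0.5843 0.2313] F [ 0.1  0.2 -0.4] gap 0.0851
[[-0.039, -0.037, 0.001], [-0.0, 0.0, 0.173], 0]
[[-0.044, -0.03, 0.001], [-0.0, 0.0, 0.173], 0]
[[-0.049, -0.022, 0.001], [-0.0, 0.0, 0.173], 0]
[[-0.052, -0.013, 0.001], [-0.0, 0.0, 0.173], 0]
[[-0.053, -0.004, 0.001], [-0.0, 0.0, 0.173], 0]
[[-0.053, 0.005, 0.001], [-0.0, 0.0, 0.173], 0]
[[-0.052, 0.014, 0.001], [-0.0, 0.0, 0.173], 0]
[[-0.048, 0.023, 0.001], [0.0, 0.0, 0.174], 0]
[[-0.044, 0.031, 0.002], [0.0, 0.0, 0.173], 0]
[[-0.038, 0.038, 0.001], [0.0, 0.0, 0.174], 0]
[[-0.043, 0.026, 0.007], [0.0, 0.0, 0.065], 0]
[[-0.041, 0.029, 0.007], [0.0, 0.0, 0.064], 0]
[[-0.039, 0.031, 0.007], [0.0, 0.0, 0.065], 0]
[[-0.037, 0.034, 0.007], [0.0, 0.0, 0.064], 0]
[[-0.034, 0.036, 0.006], [0.0, 0.0, 0.065], 0]
[[-0.032, 0.038, 0.007], [0.0, 0.0, 0.064], 0]
[[-0.03, 0.04, 0.006], [0.0, 0.0, 0.065], 0]
[[-0.027, 0.042, 0.007], [0.0, 0.0, 0.064], 0]
[[-0.024, 0.044, 0.006], [0.0, 0.0, 0.065], 0]
```

Call:
arm_command --moves '[[[-0.039, -0.037, 0.001], [0, 0, 0.173], 0], [[-0.044, -0.03, 0.001], [0, 0, 0.173], 0], [[-0.049, -0.022, 0.001], [0, 0, 0.173], 0], [[-0.052, -0.013, 0.001], [0, 0, 0.173], 0], [[-0.053, -0.004, 0.001], [0, 0, 0.173], 0]]'

```text
clock: 1.12
tool_pos: [0.3369, 0.3412, 0.2266]
tcp_rot: [0.578, 0.816, 0.0, 0.0]
wrist_force: [1.2, 0.2, 0.1]
finger_gap: 0.0856
gripper_force: 0.0
```

Call:
arm_command --moves '[[[-0.053, 0.005, 0.001], [0, 0, 0.173], 0], [[-0.052, 0.014, 0.001], [0, 0, 0.173], 0], [[-0.048, 0.023, 0.001], [0, 0, 0.174], 0], [[-0.044, 0.031, 0.002], [0, 0, 0.173], 0], [[-0.038, 0.038, 0.001], [0, 0, 0.174], 0]]'

```text
clock: 1.75
tool_pos: [0.4505, 0.0982, 0.2206]
tcp_rot: [0.868, 0.497, 0.001, 0.0]
wrist_force: [1.0, 0.4, 0.6]
finger_gap: 0.0856
gripper_force: 0.0
```

Call:
arm_command --moves '[[[0, 0, 0], [0, 0, 0], 0], [[0, 0, 0], [0, 0, 0], 0]]'

```text
clock: 2.0
tool_pos: [0.4492, 0.0999, 0.2203]
tcp_rot: [0.866, 0.5, -0.0, -0.0]
wrist_force: [0.5, -0.0, -0.2]
finger_gap: 0.0855
gripper_force: 0.0
```

```bash
python3 plan.py '[[0.461,-0.35,0.15,26.7,10]]'; python3 -c "
from h import *
print(R.from_quat(arm.get_state()['tcp_rot']).as_matrix())"
```

```text
t 2.0 [0.4492 0.0999 0.2203] F [ 0.5 -0.  -0.2] gap 0.0855
[[-0.038, 0.024, 0.007], [-0.0, 0.0, 0.058], 0]
[[-0.037, 0.026, 0.007], [-0.0, 0.0, 0.058], 0]
[[-0.035, 0.028, 0.007], [-0.0, 0.0, 0.058], 0]
[[-0.034, 0.03, 0.007], [-0.0, 0.0, 0.058], 0]
[[-0.032, 0.032, 0.007], [-0.0, 0.0, 0.058], 0]
[[-0.03, 0.033, 0.007], [-0.0, 0.0, 0.058], 0]
[[-0.028, 0.035, 0.007], [-0.0, 0.0, 0.058], 0]
[[-0.026, 0.037, 0.007], [-0.0, 0.0, 0.058], 0]
[[-0.024, 0.038, 0.007], [-0.0, 0.0, 0.058], 0]
[[-0.022, 0.039, 0.007], [-0.001, 0.0, 0.059], 0]
[[ 5.00438089e-01  8.65772031e-01 -7.14063340e-04]
 [ 8.65772325e-01 -5.00437903e-01  4.31115626e-04]
 [ 1.59034904e-05 -8.33962959e-04 -9.99999652e-01]]
```

Tracking is accurate, so I'll carry on.

Call:
arm_command --moves '[[[-0.038, 0.024, 0.007], [0, 0, 0.058], 0], [[-0.037, 0.026, 0.007], [0, 0, 0.058], 0], [[-0.035, 0.028, 0.007], [0, 0, 0.058], 0], [[-0.034, 0.03, 0.007], [0, 0, 0.058], 0], [[-0.032, 0.032, 0.007], [0, 0, 0.058], 0]]'

```text
clock: 2.62
tool_pos: [0.4567, -0.125, 0.1853]
tcp_rot: [0.929, 0.37, 0.0, -0.0]
wrist_force: [0.6, 0.4, 0.2]
finger_gap: 0.0856
gripper_force: 0.0
```

Call:
arm_command --moves '[[[-0.03, 0.033, 0.007], [0, 0, 0.058], 0], [[-0.028, 0.035, 0.007], [0, 0, 0.058], 0], [[-0.026, 0.037, 0.007], [0, 0, 0.058], 0], [[-0.024, 0.038, 0.007], [0, 0, 0.058], 0], [[-0.022, 0.039, 0.007], [0, 0, 0.058], 0]]'

```text
clock: 3.25
tool_pos: [0.4622, -0.3492, 0.1501]
tcp_rot: [0.973, 0.232, 0.0, -0.0]
wrist_force: [1.2, -1.0, -0.8]
finger_gap: 0.0853
gripper_force: 0.0
```

Call:
arm_command --moves '[[[0, 0, 0], [0, 0, 0], 0], [[0, 0, 0], [0, 0, 0], 0]]'

```text
clock: 3.5
tool_pos: [0.4614, -0.3477, 0.1501]
tcp_rot: [0.973, 0.232, -0.0, -0.001]
wrist_force: [-0.6, 0.2, -0.1]
finger_gap: 0.0854
gripper_force: 0.0
```

```bash
python3 plan.py '[[0.461,-0.350,0.066,26.7,4]]'
python3 - <<'E'
from h import *
a=snap("side","pics/s1.png"); b=snap("top","pics/t1.png")
x=cv2.resize(a[90:240,240:440],(400,300),interpolation=2); y=cv2.resize(b[130:280,360:560],(400,300),interpolation=2)
cv2.imwrite("pics/c1.png",np.hstack([x,y])[:,:,::-1])
E
```

```text
t 3.5 [ 0.4614 -0.3477  0.1501] F [-0.6  0.2 -0.1] gap 0.0854
[[-0.0, 0.001, 0.021], [-0.001, 0.0, 0.001], 0]
[[-0.0, 0.0, 0.021], [-0.0, 0.0, 0.001], 0]
[[-0.001, 0.001, 0.021], [-0.001, 0.0, 0.001], 0]
[[-0.0, -0.0, 0.021], [-0.0, 0.0, 0.0], 0]
```

View pics/c1.png

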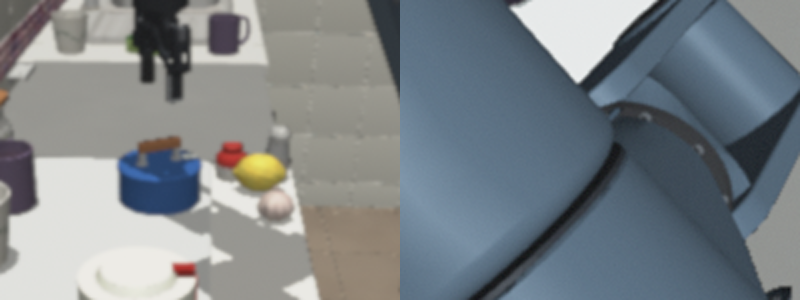

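The side half shows the open fingers centred over the handle (fingers near 147 to 175, handle at 160,145). In the top half the arm hides the tin. I'll descend and grip.

Call:
arm_command --moves '[[[0, 0.001, 0.021], [0, 0, 0.001], 0], [[0, 0, 0.021], [0, 0, 0], 0], [[-0.001, 0.001, 0.021], [0, 0, 0.001], 0], [[0, 0, 0.021], [0, 0, 0], 0], [[0, 0, 0], [0, 0, 0], 100]]'

```text
clock: 4.22
tool_pos: [0.4608, -0.3497, 0.0653]
tcp_rot: [0.973, 0.231, -0.001, -0.002]
wrist_force: [0.8, 0.8, -0.4]
finger_gap: 0.0697
gripper_force: 0.0
```

Call:
arm_command --moves '[[[0, 0, 0], [0, 0, 0], 255], [[0, 0, 0], [0, 0, 0], 255], [[0, 0, 0], [0, 0, 0], 255], [[0, 0, 0], [0, 0, 0], 255], [[0, 0, 0], [0, 0, 0], 255]]'

```text
clock: 4.85
tool_pos: [0.4623, -0.3534, 0.0672]
tcp_rot: [0.973, 0.23, 0.001, 0.001]
wrist_force: [1.6, -2.3, 3.8]
finger_gap: 0.0128
gripper_force: 61.9
```

Call:
arm_command --moves '[[[0, 0, -0.01], [0, 0, 0], 255], [[0, 0, -0.03], [0, 0, 0], 255], [[0, 0, -0.04], [0, 0, 0], 255], [[0, 0, -0.03], [0, 0, 0], 255], [[0, 0, 0], [0, 0, 0], 255]]'

```text
clock: 5.48
tool_pos: [0.4617, -0.3523, 0.1779]
tcp_rot: [0.973, 0.23, 0.001, 0.001]
wrist_force: [-0.1, -0.4, -4.9]
finger_gap: 0.0129
gripper_force: 60.7
```

```bash
python3 - <<'E'
from h import *
s=arm.get_state(); print(s["tool_pos"],s["wrist_force"],s["torque"],R.from_quat(s["tcp_rot"]).as_matrix().round(4))
a=snap("side","pics/s2.png")
cv2.imwrite("pics/c2.png",cv2.resize(a[60:210,240:440],(800,600),interpolation=2)[:,:,::-1])
E
python3 plan.py '[[0.4686,-0.047,0.175,7,8]]'
```

```text
[ 0.46167863 -0.35228524  0.17790724] [-0.13712792 -0.42361628 -4.90201143] [-0.03639038  0.00160585  0.02279485] [[ 8.938e-01  4.484e-01  1.900e-03]
 [ 4.484e-01 -8.938e-01 -2.000e-03]
 [ 8.000e-04  2.700e-03 -1.000e+00]]
t 5.53 [ 0.4608 -0.3514  0.1762] F [-0.4  0.3 -5. ] gap 0.0128
[[0.018, -0.034, 0.0], [-0.0, 0.0, 0.043], 0]
[[0.016, -0.034, 0.0], [-0.0, 0.0, 0.043], 0]
[[0.015, -0.035, 0.0], [-0.0, 0.0, 0.043], 0]
[[0.014, -0.036, 0.0], [-0.0, 0.0, 0.043], 0]
[[0.012, -0.036, 0.0], [-0.0, 0.0, 0.043], 0]
[[0.01, -0.037, 0.0], [-0.0, 0.0, 0.043], 0]
[[0.009, -0.037, 0.001], [-0.0, 0.0, 0.042], 0]
[[0.007, -0.037, 0.0], [-0.001, 0.001, 0.043], 0]
```

View pics/c2.png

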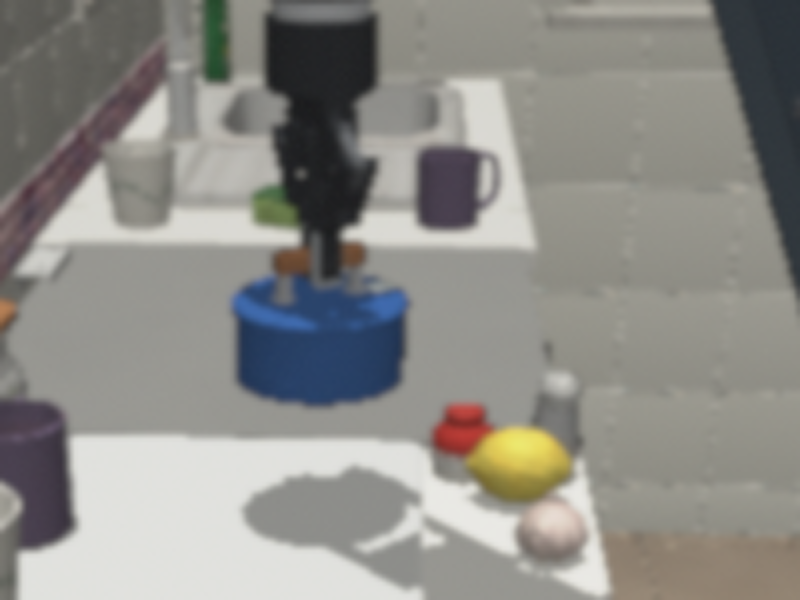

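The picture shows the blue tin hanging level, with the fingers at (325,255) in the middle of the handle. Next I carry it over the base.

Call:
arm_command --moves '[[[0.018, -0.034, 0], [0, 0, 0.043], 255], [[0.016, -0.034, 0], [0, 0, 0.043], 255], [[0.015, -0.035, 0], [0, 0, 0.043], 255], [[0.014, -0.036, 0], [0, 0, 0.043], 255], [[0.012, -0.036, 0], [0, 0, 0.043], 255]]'

```text
clock: 6.15
tool_pos: [0.4643, -0.1591, 0.1741]
tcp_rot: [0.992, 0.124, -0.002, -0.002]
wrist_force: [-0.5, -0.5, -5.0]
finger_gap: 0.0132
gripper_force: 60.7
```

Call:
arm_command --moves '[[[0.01, -0.037, 0], [0, 0, 0.043], 255], [[0.009, -0.037, 0], [0, 0, 0.042], 255], [[0.007, -0.037, 0], [0, 0, 0.043], 255], [[0, 0, 0], [0, 0, 0], 255], [[0, 0, 0], [0, 0, 0], 255]]'

```text
clock: 6.78
tool_pos: [0.4681, -0.0474, 0.1751]
tcp_rot: [0.998, 0.061, -0.001, -0.0]
wrist_force: [0.3, -0.1, -4.7]
finger_gap: 0.0125
gripper_force: 60.7
```

```bash
python3 plan.py '[[0.4686,-0.047,0.132,7,3]]'
python3 - <<'E'
from h import *
s=arm.get_state(); print(s["tool_pos"],s["wrist_force"],R.from_quat(s["tcp_rot"]).as_matrix().round(4))
a=snap("side","pics/s3.png")
t="blue_tin_center","base_tin_center"
for n in t: print(n,[(o["score"],np.round(o["xy"],1)) for o in vision.mark_of("side",n)[:2]])
p=s["tool_pos"]; print("pred blue",proj("side",[p[0],p[1],p[2]-.019]),"base",proj("side",[.4686,-.047,.025]))
cv2.imwrite("pics/c3.png",cv2.resize(a[130:280,220:420],(800,600),interpolation=2)[:,:,::-1])
E
```

```text
t 6.78 [ 0.4681 -0.0474  0.1751] F [ 0.3 -0.1 -4.7] gap 0.0125
[[0.0, -0.0, 0.014], [-0.0, 0.001, 0.0], 0]
[[0.0, -0.0, 0.015], [-0.0, 0.001, 0.0], 0]
[[0.001, -0.0, 0.014], [-0.001, 0.001, 0.001], 0]
[ 0.46805594 -0.0473718   0.17509253] [ 0.28837995 -0.1400395  -4.65567382] [[ 9.925e-01  1.224e-01 -2.700e-03]
 [ 1.224e-01 -9.925e-01  5.000e-04]
 [-2.600e-03 -8.000e-04 -1.000e+00]]
blue_tin_center [(0.55, array([309.3, 184.9]))]
base_tin_center [(0.96, array([306.6, 233. ]))]
pred blue [[307.71033334 184.30427967]] base [[308.41676465 237.36511041]]
```

View pics/c3.png

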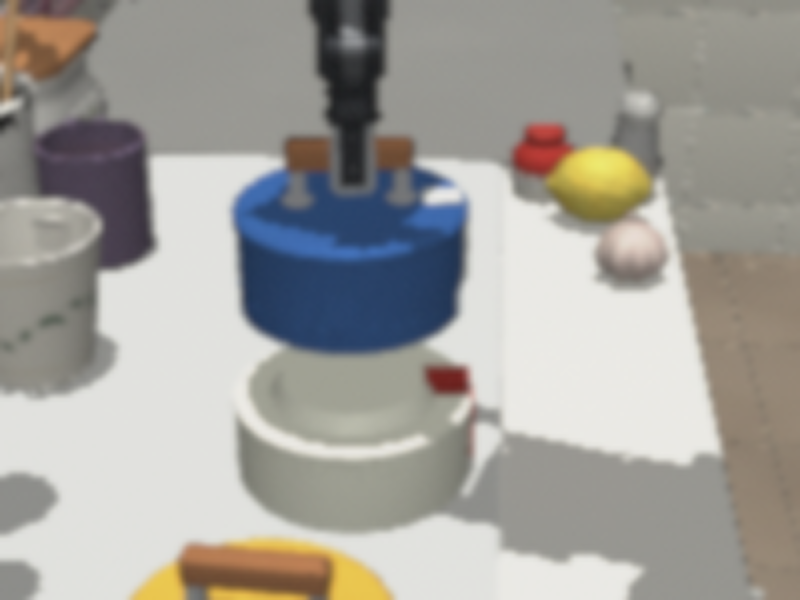

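The picture shows the tin level and aligned over the base: blue spans columns 240 to 462, the base 237 to 474, and the stripe (443,196) is above the key (447,380). I'll lower it.

Call:
arm_command --moves '[[[0, 0, 0.014], [0, 0, 0], 255], [[0, 0, 0.015], [0, 0, 0], 255], [[0.001, 0, 0.014], [0, 0.002, 0], 255], [[0, 0, 0.005], [0, 0, 0], 255], [[0, 0, 0], [0, 0, 0], 255]]'

```text
clock: 7.55
tool_pos: [0.4699, -0.0479, 0.1281]
tcp_rot: [0.998, 0.06, 0.001, -0.0]
wrist_force: [0.3, -0.5, -4.8]
finger_gap: 0.013
gripper_force: 60.6
```

Call:
arm_command --moves '[[[0, 0, 0.004], [0, 0, 0], 255], [[0, 0, 0.004], [0, 0, 0], 255], [[0, 0, 0], [0, 0, 0], 255]]'

```text
clock: 7.92
tool_pos: [0.4698, -0.0473, 0.1202]
tcp_rot: [0.998, 0.061, 0.001, -0.0]
wrist_force: [-0.2, -0.1, -5.5]
finger_gap: 0.0131
gripper_force: 60.7
```

Call:
arm_command --moves '[[[0, 0, 0.002], [0, 0, 0], 255], [[0, 0, 0.002], [0, 0, 0], 255], [[0, 0, 0.001], [0, 0, 0], 255], [[0, 0, 0], [0, 0, 0], 255]]'

```text
clock: 8.43
tool_pos: [0.4703, -0.0476, 0.1171]
tcp_rot: [0.998, 0.061, 0.002, 0.0]
wrist_force: [-2.0, -0.1, 11.6]
finger_gap: 0.0125
gripper_force: 63.1
```

Call:
arm_command --moves '[[[0, 0, -0.001], [0, 0, 0], 255], [[0, 0, 0], [0, 0, 0], 120], [[0, 0, 0], [0, 0, 0], 0], [[0, 0, 0], [0, 0, 0], 0], [[0, 0, 0], [0, 0, 0], 0]]'

```text
clock: 9.05
tool_pos: [0.47, -0.0473, 0.1162]
tcp_rot: [0.998, 0.061, 0.001, -0.0]
wrist_force: [0.3, 0.3, -0.7]
finger_gap: 0.0837
gripper_force: 0.0
```

Call:
arm_command --moves '[[[0, 0, 0], [0, 0, 0], 0], [[0, 0, 0], [0, 0, 0], 0], [[0, 0, -0.02], [0, 0, 0], 0], [[0, 0, -0.04], [0, 0, 0], 0], [[0, 0, -0.04], [0, 0, 0], 0]]'

```text
clock: 9.68
tool_pos: [0.4694, -0.0473, 0.2171]
tcp_rot: [0.998, 0.061, 0.0, -0.0]
wrist_force: [0.0, -0.3, 1.3]
finger_gap: 0.0849
gripper_force: 0.0
```

Call:
arm_command --moves '[[[0, 0.05, -0.02], [0, 0, 0], 0], [[0, 0.06, 0], [0, 0, 0], 0], [[0, 0.06, 0], [0, 0, 0], 0], [[0, 0.06, 0], [0, 0, 0], 0], [[0, 0, 0], [0, 0, 0], 0]]'

```text
clock: 10.3
tool_pos: [0.4983, -0.2805, 0.2362]
tcp_rot: [0.998, 0.058, 0.002, 0.001]
wrist_force: [0.3, 0.6, -0.2]
finger_gap: 0.0853
gripper_force: 0.0
```

Run:
```python
from meas import *
a=snap("side","pics/s4.png"); b=snap("top","pics/t4.png")
x=cv2.resize(a[150:300,220:420],(400,300),interpolation=2); y=cv2.resize(b[130:280,220:420],(400,300),interpolation=2)
cv2.imwrite("pics/c4.png",np.hstack([x,y])[:,:,::-1])
for n,z in(("top",.134),("side",.134)):
  print([(np.round(o["score"],2),o["xy"],onz(n,o["xy"],z)) for o in vision.mark_of(n,"blue_tin_handle")[:1]])
h=cv2.cvtColor(b,cv2.COLOR_RGB2HSV); o=mask(h,(3,90,70),(20,255,255),(280,160,340,240)); P=pts(o,.142); c,ang=axis(P); print("handle",len(P),c,np.degrees(ang))
s=arm.get_state(); print(s["clock"],s["tool_pos"],s["wrist_force"])
```

```text
[(np.float64(0.64), [303.5, 188.6], array([ 0.4718, -0.0462,  0.134 ]))]
[(np.float64(0.66), [305.1, 190.6], array([ 0.4754, -0.0625,  0.134 ]))]
handle 154 [ 0.4696 -0.0474] 6.912994423661509
10.5 [ 0.4971 -0.2742  0.236 ] [ 0.6935  0.0143 -0.2854]
```

View pics/c4.png

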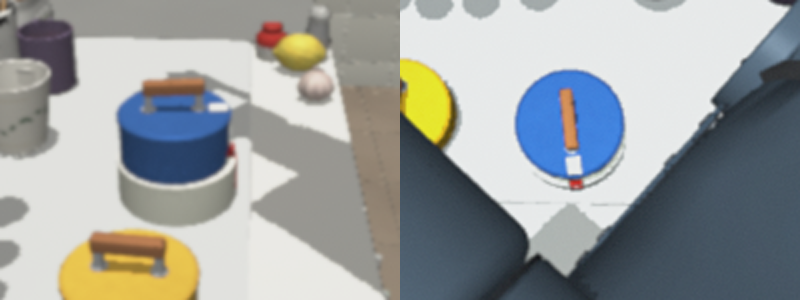

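The blue tin sits level on the base, its stripe (573,163) in line with the key (575,184) in the top half. Contact came at the expected seating height, and the arm is clear.

```bash
python3 -c "
from station import hand_in
print(hand_in())"
```

```text
the job is handed in; nothing more can be done
None
```

I stacked the blue tin on the base tin with its notch over the key, let go of it, did not touch the yellow tin, and handed the job in at about 10.5 s; the final pictures show it level and seated, but `hand_in()` returned no verdict.

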